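# Make up two gift sets at the book stall

## Task

Make up two gift sets from the stock on the stall table. In the long tray put the thick little dictionary in the big compartment, the black stand magnifier in the middle one and the brass paperweight in the end one; in the short tray put the slim pocket book in the big compartment and the hand stamp in the small one. Each thing is to sit flat and the same way up as now on the floor of its compartment, inside its walls and let go; leave the square book, the mug and the pencil cup where they are.

Things in the scene. Friction and masses are not known exactly. Their poses are not given: they have to be found in the camera images.
- long_tray: Fixed wooden tray with three compartments in a row, 236 x 88 mm outside, lying flat on the table with its length roughly along the table's x. Origin: centre of its underside; x along its length, y across, z up. Floor 4 mm thick, walls and partitions 4 mm thick and 10 mm high above the table. The big compartment (96 x 80 mm) is centred at x = -66 mm, the middle one (60 x 80 mm) at x = +16 mm, the end one (64 x 80 mm) at x = +82 mm, all at y = 0.
- short_tray: Fixed wooden tray with two compartments, 192 x 88 mm outside, otherwise like the long one. Origin: centre of its underside; x along its length, y across, z up. Floor 4 mm, walls 4 mm thick and 10 mm high above the table. The big compartment (122 x 80 mm) is centred at x = -31 mm, the small one (58 x 80 mm) at x = +63 mm, both at y = 0.
- dictionary_mid (a point): Thick little dictionary in dark cloth, lying flat: 56 mm (its x) x 78 mm (its y) x 40 mm high, about 0.12 kg. Origin of this point: its centre, half-way up; z up. 
- slim_book_mid (a point): Slim pocket book in dark cloth, lying flat: 64 mm (its x) x 104 mm (its y) x 22 mm high, about 0.11 kg. Origin of this point: its centre, half-way up; z up. 
- loupe_mid (a point): Stand magnifier: an upright black cylinder, 40 mm in diameter and 50 mm high (a shallow 36 mm waist from 30 to 42 mm up), with a glass on top, about 0.07 kg. Origin of this point: its centre, half-way up; z up. 
- paperweight_mid (a point): Brass paperweight: round, 46 mm in diameter with straight sides up to 18 mm, domed above, 32 mm high, about 0.25 kg. Origin of this point: its centre, half-way up; z up. 
- stamp_mid (a point): Hand stamp standing on its rubber: a flat wooden foot 34 mm (its x) x 50 mm (its y) x 18 mm high with a turned round handle in the middle, widest (26 mm) at 44 mm above the table, its top 62 mm above the table, about 0.06 kg. Origin of this point: its centre, half-way up; z up. 
- square_book_mid (a point): Small square book in dark cloth, 56 x 56 x 24 mm high, lying flat among the stock; not wanted. Origin of this point: its centre, half-way up; z up. 
- mug: White mug, 76 mm in diameter, 85 mm high, with a handle, on the table to the robot's left (+y); not wanted. Origin: centre of its underside.
- pencil_cup: Dark metal cup with pencils, 72 mm in diameter, cup 95 mm high, pencils up to 165 mm, on the table to the robot's right (-y); not wanted. Origin: centre of its underside.
Mind the look-alikes: they are no part of the job. What is shaped like the part that bears paperweight_mid but turquoise is not meant. Leave any orange look-alike of the part that bears dictionary_mid alone.

How it is judged (in metres and radians):
At the end, for the whole second after the job is handed in: Each of the five things rests flat on the floor of its own compartment (centre no more than 2.5 mm above its resting height, tilt under 0.1 rad, centre within the play that the compartment's walls leave: 8 to 24 mm from the compartment's centre), at rest (x of dictionary_mid in the frame of long_tray between -0.077 and -0.055 m and y of dictionary_mid in the frame of long_tray between -0.014 and 0.014 m and z of dictionary_mid in the frame of long_tray below 0.0265 m and angle between each of dictionary_mid, loupe_mid, paperweight_mid, slim_book_mid, stamp_mid's own z axis and vertical below 0.1 rad and linear speed of each of dictionary, loupe, paperweight, slim_book, stamp below 0.02 m/s and x of loupe_mid in the frame of long_tray between 0.004 and 0.028 m and y of loupe_mid in the frame of long_tray between -0.022 and 0.022 m and z of loupe_mid in the frame of long_tray below 0.0315 m and x of paperweight_mid in the frame of long_tray between 0.071 and 0.093 m and y of paperweight_mid in the frame of long_tray between -0.019 and 0.019 m and z of paperweight_mid in the frame of long_tray below 0.0225 m and x of slim_book_mid in the frame of short_tray between -0.042 and -0.02 m and y of slim_book_mid in the frame of short_tray between -0.01 and 0.01 m and z of slim_book_mid in the frame of short_tray below 0.0175 m and x of stamp_mid in the frame of short_tray between 0.049 and 0.077 m and y of stamp_mid in the frame of short_tray between -0.024 and 0.024 m and z of stamp_mid in the frame of short_tray below 0.0375 m); the robot touches nothing.
It fails at once if the square book was shifted more than 30 mm or tipped over (distance of square_book_mid from where it was at the start of the episode above 0.03 m or angle between square_book_mid's own z axis and vertical above 0.5 rad).
It fails at once if the pencil cup was shifted more than 30 mm or tipped over (distance of pencil_cup from where it was at the start of the episode above 0.03 m or angle between pencil_cup's own z axis and vertical above 0.5 rad).
It fails at once if the mug was shifted more than 30 mm or tipped over (distance of mug from where it was at the start of the episode above 0.03 m or angle between mug's own z axis and vertical above 0.5 rad).
It also fails if it takes over 104 s, if anything falls off the work surface, if the arm or the gripper's body presses on something with over 40 N, if the wrist force passes 120 N, or if a joint passes its speed limit or range.

## Robot

A 6-joint arm with a two-finger parallel gripper is mounted at the origin on the work surface. World frame = base frame: x ahead of the robot, y to its left, z up, the work surface at z = 0. Lengths are in mm, angles in rad, forces in N, time in s.
With the tool pointing down it reaches from about 425 to 925 mm from the base axis. Payload 12.5 kg.
Tool frame: the origin (TCP) lies at the very end of the fingers, on their centre line; the grasp point (between the pads) lies 19 mm behind it; z points along the fingers, y is the line along which they close (so a half turn about z gives the same grasp; the last joint's range is limited). The gripper opens to 85 mm and grips with 20 to 120 N. Pads are 22 mm wide; open, the fingers measure 114 mm over their backs; the gripper's body (76 mm by 85 mm) begins 54 mm behind the grasp point. The pads swing forward as they close: fully open they stand 13 mm farther back than shut.
Start: joints at [1.217, 0.491, 1.559, -0, 1.092, -0.106], TCP at [153.276, 605.93, 231.327] pointing down, gripper open.
Joint ranges: [-3.1, 3.1], [-0.84, 2.19], [0.05, 2.79], [-1.13, 4.28], [0.06, 2.93], [-2.69, 2.69]. Speed limits (rad/s): [2.22, 2.22, 2.79, 3.14, 3.14, 3.14].

## Interface

Orientations are given as a rotation vector (axis times angle).
In Python, from rig import * gives the robot as it stands.
- The arm moves only by the tool send_rows, never from a script. Its argument "targets" is one flat list of numbers, 6 for each row, row after row: the shift along the world's x, y, z in mm, then the turn, a rotation vector about the world's x, y, z in rad. In form: [x, y, z, wx, wy, wz, x, y, z, wx, wy, wz, ...]. A call has 1 to 5 rows; each row is the pose to reach, as a shift and turn from the pose commanded when the call began; what a row does not reach only later rows make up. A row lasts 1/10 s, in which the tool goes at most 50 mm and 8.59 degrees, less where a joint would pass 70% of its speed; a pose out of reach is approached as far as the arm can. A call with a gripper value outside its range is refused whole. "claw" is the opening, from 0 (shut) to 1 (fully open), set as the call begins (left out, the last holds). The fingers move at their own pace and stop on an object; "squeeze" is the grip in N (left out, the last holds). Time passes only in rows, so rows that repeat a pose let the fingers close. It gives the time, the measured TCP pose, the force, the opening and the grip force at its end, in the units of the state.
- get_obs(): the state, without advancing time (a new reading comes with each control period).
- get_image(name): name is "side" or "top"; returns a dict with "frame" (384x512x3 uint8, blue, green, red), "fx", "fy", "cx", "cy" (pixels), "extrinsics" (4x4, takes a point from world to camera coordinates). Camera axes: x right, y down, z forward; pixel columns grow to the right and rows downward; lengths in mm; the calibration is good to about 2 mm. A picture is of the moment at which its call begins. There is no depth.
- job_done(): hands the job in; it is judged then, once.
The state is a dict: "time": time; "joints": joint angles; "qd": joint speeds; "effort": joint torques, N m; "eef_pos": TCP position; "ee_rot": TCP orientation; "ft_force": force on the tool from outside, world axes, zero at the start; "moment": the same for the moment, N m; "grip_width": finger opening in mm; "finger_force": force on a finger pad.
Only numpy, scipy, OpenCV 4.12 (cv2) and the standard library are available. Lean on these libraries where they do the work, as an engineer would, in place of code of your own. Each camera call takes 0.05 s, during which the arm holds its last target. There are 200 camera calls.

## Working session

There is one attempt and no reset: what is moved stays moved. The work goes in short steps, Python scripts to look and compute and a tool call to move; the robot and the scene stay as the last step left them, time stands still between calls to the robot, and variables do not carry over. Pictures are saved under pics/ and viewed, at most 14 in all, crops included, and the job is handed in when it is done.

Besides the shell and the picture viewer there is one more tool, called after "Emit:" as name(argument=value, ...), one argument or row to a line, values as JSON. send_rows: Moves the arm, as the interface text tells. Its arguments: {"type":"object","properties":{"targets":{"type":"array","items":{"type":"number"}},"claw":{"type":"number"},"squeeze":{"type":"number"}},"required":["targets"]}

```bash
mkdir -p pics
python3 - <<'E'
from rig import *
import cv2
for n in ("top","side"):
    d=get_image(n); cv2.imwrite(f"pics/{n}0.png",d["frame"]); print(n,d["fx"],d["cx"],d["cy"],d["extrinsics"])
print(get_obs())
E
```

```text
top 401.60148472371753 257.90861035412723 189.28019912218227 [[-1.46939117e-02 -9.99825486e-01 -1.15363200e-02  6.38758296e+00]
 [-9.84356321e-01  1.64905752e-02 -1.75415774e-01  5.62214198e+02]
 [ 1.75575402e-01  8.77830556e-03 -9.84426848e-01  1.09841332e+03]
 [ 0.00000000e+00  0.00000000e+00  0.00000000e+00  1.00000000e+00]]
side 499.4148224898587 257.475744228151 188.03720922596608 [[ 9.35021860e-01 -3.54478680e-01 -8.88747523e-03 -5.26804624e+02]
 [-2.48977182e-01 -6.38477758e-01 -7.28255804e-01  1.83360866e+02]
 [ 2.52476700e-01  6.83147875e-01 -6.85247763e-01  1.60489724e+03]
 [ 0.00000000e+00  0.00000000e+00  0.00000000e+00  1.00000000e+00]]
{'time': 0.1, 'joints': array([ 1.21741126e+00,  4.91505545e-01,  1.55935769e+00, -3.11853021e-05,
        1.09172316e+00, -1.05585592e-01]), 'qd': array([-2.27872552e-03, -1.36895866e-03, -2.61514250e-03,  3.84185770e-05,
        6.92030377e-04, -1.00916459e-03]), 'effort': array([ 2.33357860e-03, -6.19447303e+01, -2.62023085e+01, -1.02672523e-04,
        2.88768875e-03,  1.42762738e-05]), 'eef_pos': array([153.20456639, 605.73593615, 230.79290257]), 'ee_rot': array([-3.88200301e-01, -3.11731480e+00,  1.52983860e-03]), 'ft_force': array([-0.01430894,  1.02135156,  0.67515805]), 'moment': array([ 0.02449295,  0.02568957, -0.02002647]), 'finger_force': 0.0, 'grip_width': 85.51535326586259}
```

View pics/top0.png

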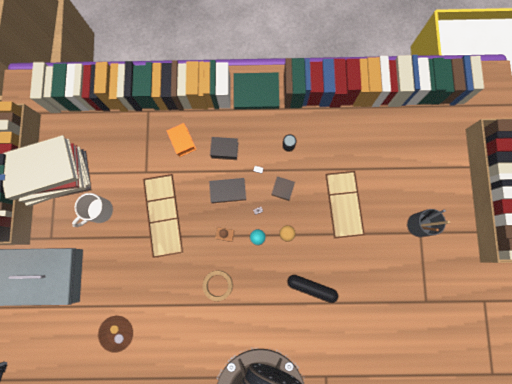

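View pics/side0.png

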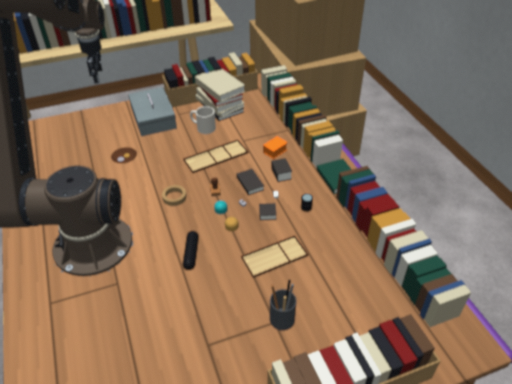

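The top view shows these things:
- **Long tray:** (163,216), with the big compartment at the bottom (nearer the robot).
- **Short tray:** (345,205).
- **Books:** slim book (228,190), square book (284,188).
- **Dictionary candidates:** dark block (224,148) and orange block (180,139). The dark one is meant, because the orange one is to be left alone.
- **Loupe:** (289,142).
- **Stamp:** (225,234).
- **Paperweight candidates:** brass (288,233) and turquoise (257,237). The brass one is meant.

I'll confirm these in one enlarged crop and measure.

```bash
cat > h.py <<'E'
import numpy as np, cv2
def ray(d,u,v,z):
    E=d["extrinsics"];R=E[:3,:3];t=E[:3,3];c=-R.T@t
    r=R.T@np.array([(u-d["cx"])/d["fx"],(v-d["cy"])/d["fy"],1.]);return c+r*(z-c[2])/r[2]
def blob(mask,seed,rad=45):
    m=np.zeros_like(mask);u,v=seed
    m[max(v-rad,0):v+rad,max(u-rad,0):u+rad]=mask[max(v-rad,0):v+rad,max(u-rad,0):u+rad]
    n,l,s,c=cv2.connectedComponentsWithStats(m)
    k=min(range(1,n),key=lambda i:np.hypot(*(c[i]-seed))-0.02*s[i,4]) 
    return (l==k).astype(np.uint8)
def yaw(a): return (np.degrees(a)+90)%180-90
E
python3 - <<'E'
from rig import *
from h import *
d=get_image("top");f=d["frame"]
cv2.imwrite("pics/crop.png",cv2.resize(f[115:265,140:365],None,fx=3.5,fy=3.5,interpolation=cv2.INTER_CUBIC))
hsv=cv2.cvtColor(f,cv2.COLOR_BGR2HSV)
for n,(u,v) in dict(dict=(224,148),slim=(228,190),sq=(284,188),loupe=(289,142),stamp=(225,235),pw=(288,233),tq=(257,237),lt=(158,245),st=(345,215),wood=(200,215),wood2=(310,250),foot=(232,235)).items(): print(n,hsv[v-1:v+2,u-1:u+2].reshape(-1,3).mean(0).round())
E
```

```text
dict [  6.  20. 102.]
slim [  6.  18. 110.]
sq [  8.  44. 117.]
loupe [ 96.  22. 191.]
stamp [ 11. 119. 110.]
pw [ 18. 141. 220.]
tq [ 90. 151. 224.]
lt [ 21.  77. 233.]
st [ 21.  80. 230.]
wood [ 12. 117. 172.]
wood2 [ 12. 119. 187.]
foot [ 12. 132. 175.]
```

View pics/crop.png

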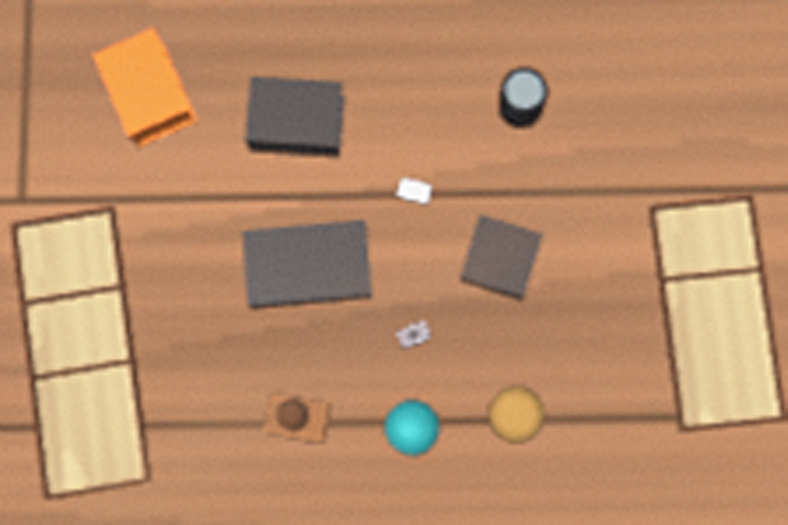

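The crop confirms the choices: dark dictionary at (295,115) in the crop, brass paperweight at (516,414), stamp foot around (297,417), and turquoise and orange as the decoys. Both trays have their small compartments at the top (far end).

Run:
```python
from rig import *
from h import *
d=get_image("top");s=get_image("side")
K=4
up=lambda f:cv2.resize(f,None,fx=K,fy=K,interpolation=cv2.INTER_CUBIC)
F=up(d["frame"]);hsv=cv2.cvtColor(F,cv2.COLOR_BGR2HSV);H,S,V=[hsv[...,i].astype(int) for i in range(3)]
dark=((V<145)&(S<85)).astype(np.uint8)
masks=dict(dict=(dark,(224,148),20),slim=(dark,(228,190),10.7),sq=(dark,(284,188),12),
 loupe=(((S<85)&(V<215)).astype(np.uint8),(289,142),25),
 pw=(((H>14)&(H<30)&(S>95)&(V>170)).astype(np.uint8),(288,233),12))
mk=lambda m:cv2.morphologyEx(m,cv2.MORPH_OPEN,np.ones((5,5),np.uint8))
c2=lambda p:((p[0]+.5)/K-.5,(p[1]+.5)/K-.5)
def rep(n,m,seed,z):
    b=blob(mk(m),(seed[0]*K,seed[1]*K),45*K)
    cs=max(cv2.findContours(b,0,1)[0],key=cv2.contourArea)
    r=cv2.minAreaRect(cs);bp=[c2(p) for p in cv2.boxPoints(r)]
    W=np.array([ray(d,*p,z) for p in bp]);e=[W[1]-W[0],W[2]-W[1]]
    print(n,"px",np.round(c2(r[0]),1),"world",ray(d,*c2(r[0]),z).round(1)[:2],[(round(float(np.hypot(*x[:2])),1),round(float(yaw(np.arctan2(x[1],x[0]))),1)) for x in e])
for n,(m,sd,z) in masks.items(): rep(n,m,sd,z)
fl=((S<108)&(V>185)&(H>15)&(H<30)).astype(np.uint8)
for n,sd in dict(lt_big=(161,238),lt_mid=(163,209),lt_end=(160,188),st_big=(346,213),st_small=(342,183)).items(): rep(n,fl,sd,6)
cs=[cv2.resize(d["frame"][218:250,205:300],None,fx=8,fy=8,interpolation=cv2.INTER_CUBIC),cv2.resize(s["frame"][172:206,180:275],None,fx=8,fy=8,interpolation=cv2.INTER_CUBIC)]
cv2.imwrite("pics/stamp.png",np.vstack(cs))
```

```text
dict px [223.8 147.5] world [696.2  97.9] [(65.0, -3.0), (82.5, 85.4)]
slim px [227.2 189.9] world [568.9  88.8] [(106.0, -85.7), (66.6, 4.6)]
sq px [282.8 188. ] world [571.7 -75.7] [(59.2, -17.6), (56.4, 71.9)]
loupe px [289.2 142.1] world [707.9 -97.8] [(38.1, 88.9), (49.5, -1.8)]
pw px [286.8 232.9] world [439.4 -83.7] [(41.4, 89.1), (40.4, -1.7)]
lt_big px [165.2 237.2] world [432.8 270.4] [(80.2, -83.0), (97.4, 9.0)]
lt_mid px [165.2 236.9] world [433.5 270.4] [(80.0, -83.5), (96.4, 8.5)]
lt_end px [158.8 187.7] world [579.7 293.1] [(81.2, -81.3), (62.9, 10.6)]
st_big px [346.  214.3] world [ 491.4 -259.1] [(80.8, -83.0), (123.4, 4.5)]
st_small px [345.5 211.3] world [ 500.1 -258.1] [(80.0, -82.7), (106.4, 4.7)]
```

View pics/stamp.png

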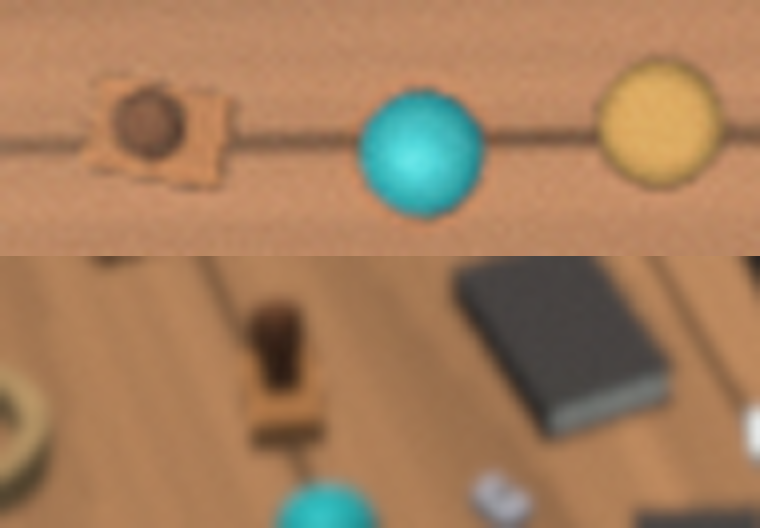

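Run:
```python
from rig import *
from h import *
d=get_image("top");s=get_image("side")
print("foot",ray(d,224.5,234.1,9),"foot top corners",[ray(d,205+u/8-.44,218+v/8-.44,18).round(0) for u,v in((100,78),(235,95),(220,175),(88,155))])
print("handle top",ray(d,205+148/8-.44,218+122/8-.44,60),"side",ray(s,180+283/8-.44,172+(408-256)/8-.44,18))
print("st_small",ray(d,140+705/3.5-.36,115+238/3.5-.36,6))
print("side pw",ray(s,231.3,223,13),"mug/cup",ray(d,92,206,80),ray(d,428,222,90))
```

```text
foot [438.80874359  96.97112897   9.        ] foot top corners [array([458., 118.,  18.]), array([451.,  69.,  18.]), array([423.,  74.,  18.]), array([430., 122.,  18.])]
handle top [439.0417873   96.21168673  60.        ] side [434.85213893  83.16278624  18.        ]
st_small [ 585.94372919 -249.41080004    6.        ]
side pw [440.39448492 -80.53284527  13.        ] mug/cup [517.4332633  458.37403314  80.        ] [ 457.48687682 -461.44718767   90.        ]
```

Emit:
send_rows(
  targets=[286,-509,-121,0,0,0.11,286,-509,-121,0,0,0.11,286,-509,-121,0,0,0.11,286,-509,-121,0,0,0.11,286,-509,-121,0,0,0.11],
  claw=0.8,
  squeeze=40,
)

```text
time: 0.85
eef_pos: [273.7, 390.9, 180.4]
ee_rot: [0.215, 3.134, 0.001]
ft_force: [1.4, 0.7, 0.0]
grip_width: 68.2
finger_force: 0.0
```

Emit:
send_rows(
  targets=[166,-296,-70,0,0,0,166,-296,-70,0,0,0,166,-296,-70,0,0,0,166,-296,-70,0,0,0,166,-296,-70,0,0,0],
)

```text
time: 1.35
eef_pos: [393.8, 177.2, 130.0]
ee_rot: [0.216, 3.133, 0.001]
ft_force: [1.5, 1.0, -1.0]
grip_width: 68.2
finger_force: 0.0
```

Emit:
send_rows(
  targets=[62,-111,-26,0,0,0,62,-111,-26,0,0,0,62,-111,-26,0,0,0,62,-111,-26,0,0,0],
)

```text
time: 1.75
eef_pos: [456.5, 65.2, 103.4]
ee_rot: [0.223, 3.134, -0.0]
ft_force: [0.6, 0.2, 0.7]
grip_width: 68.3
finger_force: 0.0
```

Emit:
send_rows(
  targets=[-17.5,31.3,0,0,0,0,-17.5,31.3,-48,0,0,0,-17.5,31.3,-98,0,0,0,-17.5,31.3,-98,0,0,0,-17.5,31.3,-98,0,0,0],
)

```text
time: 2.25
eef_pos: [436.9, 99.6, 6.4]
ee_rot: [-0.215, -3.132, 0.0]
ft_force: [0.2, -0.3, -0.2]
grip_width: 68.0
finger_force: 0.0
```

Emit:
send_rows(
  targets=[0,0,0,0,0,0,0,0,0,0,0,0,0,0,0,0,0,0,0,0,0,0,0,0],
  claw=0.3,
)

```text
time: 2.65
eef_pos: [438.6, 99.5, 9.0]
ee_rot: [0.216, 3.129, 0.001]
ft_force: [-1.7, 2.2, 8.8]
grip_width: 48.7
finger_force: 41.2
```

Emit:
send_rows(
  targets=[0,0,40,0,0,0,0,0,80,0,0,0,0,0,100,0,0,0,0,0,100,0,0,0,0,0,100,0,0,0],
)

```text
time: 3.15
eef_pos: [437.7, 99.2, 107.6]
ee_rot: [0.216, 3.131, 0.001]
ft_force: [0.2, 0.1, -1.5]
grip_width: 48.2
finger_force: 42.3
```

Run:
```python
from rig import *
import cv2
s=get_image("side");cv2.imwrite("pics/s1.png",cv2.resize(s["frame"][100:240,110:290],None,fx=4,fy=4,interpolation=cv2.INTER_CUBIC));o=get_obs();print(o["eef_pos"],o["ft_force"],o["grip_width"],o["finger_force"])
```

```text
[437.330738    99.23009974 106.66926418] [ 0.07017554 -0.30854094 -0.67317045] 48.60853676455834 42.24672317504883
```

View pics/s1.png

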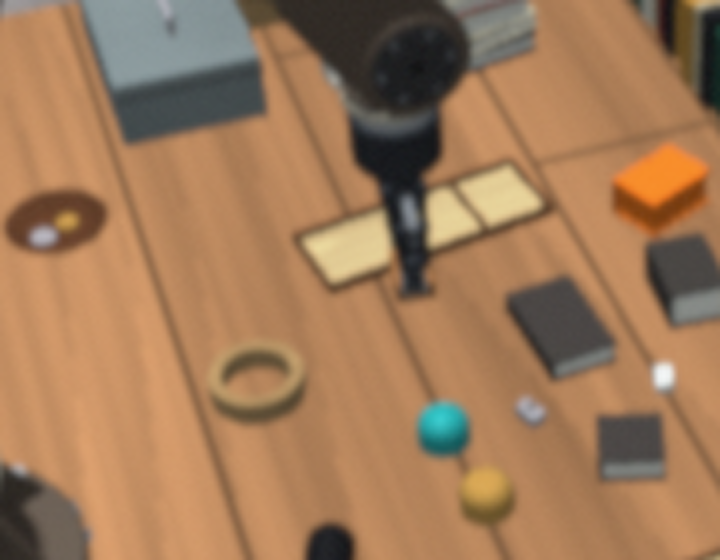

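Emit:
send_rows(
  targets=[147,-349,0,0,0,0.24,147,-349,0,0,0,0.24,147,-349,0,0,0,0.24,147,-349,0,0,0,0.24,147,-349,0,0,0,0.24],
)

```text
time: 3.7
eef_pos: [532.0, -126.9, 105.0]
ee_rot: [0.16, -3.136, -0.001]
ft_force: [0.1, 0.4, -0.1]
grip_width: 48.6
finger_force: 42.2
```

Emit:
send_rows(
  targets=[50,-118,0,0,0,0,50,-118,0,0,0,0,50,-118,0,0,0,0,50,-118,0,0,0,0,50,-118,-30,0,0,0],
)

```text
time: 4.2
eef_pos: [582.9, -243.9, 77.3]
ee_rot: [-0.158, 3.134, -0.003]
ft_force: [0.9, 0.2, -0.4]
grip_width: 48.5
finger_force: 42.3
```

Emit:
send_rows(
  targets=[1,-5,-30,0,0,0,1,-5,-55,0,0,0,1,-5,-61,0,0,0,1,-5,-63,0,0,0,1,-5,-63,0,0,0],
)

```text
time: 4.7
eef_pos: [582.2, -246.8, 13.2]
ee_rot: [0.161, -3.136, -0.002]
ft_force: [-0.0, -0.2, 0.6]
grip_width: 48.8
finger_force: 42.3
```

Emit:
send_rows(
  targets=[0,0,-2,0,0,0,0,0,-2,0,0,0],
)

```text
time: 4.9
eef_pos: [582.4, -246.9, 13.0]
ee_rot: [0.161, -3.137, -0.001]
ft_force: [-9.1, 3.7, 22.6]
grip_width: 48.9
finger_force: 44.6
```

Emit:
send_rows(
  targets=[0,0,0,0,0,0,0,0,0,0,0,0,0,0,0,0,0,0,0,0,40,0,0,0,0,0,90,0,0,0],
  claw=0.75,
)

```text
time: 5.4
eef_pos: [581.9, -247.2, 99.8]
ee_rot: [0.16, -3.133, -0.005]
ft_force: [0.1, -0.4, 0.3]
grip_width: 64.0
finger_force: 0.0
```

Emit:
send_rows(
  targets=[-13,336,0,0,0,-1.59,-13,336,0,0,0,-1.59,-13,336,0,0,0,-1.59,-13,336,0,0,0,-1.59,-13,336,0,0,0,-1.59],
  claw=1,
)

```text
time: 5.9
eef_pos: [573.5, -5.6, 101.0]
ee_rot: [-0.966, -2.989, -0.0]
ft_force: [0.5, -0.3, 0.7]
grip_width: 85.3
finger_force: 0.0
```

Emit:
send_rows(
  targets=[-4,93,0,0,0,-0.85,-4,93,0,0,0,-0.85,-4,93,0,0,0,-0.85,-4,93,0,0,0,-0.85,-4,93,0,0,0,-0.85],
)

```text
time: 6.4
eef_pos: [569.7, 86.2, 100.8]
ee_rot: [-1.97, -2.447, 0.0]
ft_force: [-0.4, -0.4, 0.4]
grip_width: 85.3
finger_force: 0.0
```

Emit:
send_rows(
  targets=[0,0,0,0,0,-0.1,0,0,0,0,0,-0.1,0,0,0,0,0,-0.1],
)

```text
time: 6.7
eef_pos: [569.9, 85.5, 100.9]
ee_rot: [-2.08, -2.354, 0.0]
ft_force: [-0.4, 0.1, 0.8]
grip_width: 85.3
finger_force: 0.0
```

Emit:
send_rows(
  targets=[-1,3,-30,0,0,-0.045,-1,3,-70,0,0,-0.045,-1,3,-92,0,0,-0.045,-1,3,-97,0,0,-0.045,-1,3,-97,0,0,-0.045],
)

```text
time: 7.2
eef_pos: [568.9, 88.4, 3.8]
ee_rot: [-2.135, -2.304, 0.001]
ft_force: [0.4, -0.7, 0.7]
grip_width: 85.6
finger_force: 0.0
```

Emit:
send_rows(
  targets=[0,0,0,0,0,0,0,0,0,0,0,0,0,0,0,0,0,0,0,0,0,0,0,0],
  claw=0.5,
  squeeze=50,
)

```text
time: 7.6
eef_pos: [569.7, 88.5, 5.8]
ee_rot: [2.135, 2.302, 0.003]
ft_force: [-1.0, 0.2, 7.4]
grip_width: 62.7
finger_force: 55.3
```

Emit:
send_rows(
  targets=[0,0,30,0,0,0,0,0,70,0,0,0,0,0,80,0,0,0,0,0,80,0,0,0],
)

```text
time: 8.0
eef_pos: [569.8, 88.5, 86.3]
ee_rot: [2.134, 2.301, 0.005]
ft_force: [0.8, 0.1, -1.0]
grip_width: 62.4
finger_force: 55.7
```

Emit:
send_rows(
  targets=[-40,-170,0,0,0,0.74,-40,-170,0,0,0,0.74,-40,-170,0,0,0,0.74,-40,-170,0,0,0,0.74,-40,-170,0,0,0,0.74],
)

```text
time: 8.5
eef_pos: [527.6, -85.0, 82.9]
ee_rot: [-1.195, -2.904, 0.001]
ft_force: [-1.2, 1.1, -0.7]
grip_width: 62.7
finger_force: 55.7
```

Emit:
send_rows(
  targets=[-38,-177,0,0,0,0.74,-38,-177,0,0,0,0.74,-38,-177,0,0,0,0.74,-38,-177,0,0,0,0.74,-38,-177,0,0,0,0.74],
)

```text
time: 9.0
eef_pos: [489.7, -262.7, 82.8]
ee_rot: [-0.12, -3.139, 0.0]
ft_force: [0.6, -0.2, -0.9]
grip_width: 62.4
finger_force: 55.7
```

Emit:
send_rows(
  targets=[0,0,0,0,0,0.12,0,0,0,0,0,0.12],
)

```text
time: 9.2
eef_pos: [490.3, -258.6, 82.9]
ee_rot: [0.067, -3.139, -0.002]
ft_force: [1.0, 0.6, -0.5]
grip_width: 62.6
finger_force: 55.7
```

Emit:
send_rows(
  targets=[1,0,-30,0,0,0.06,1,0,-60,0,0,0.06,1,0,-70,0,0,0.06,1,0,-71,0,0,0.06,1,0,-71,0,0,0.06],
)

```text
time: 9.7
eef_pos: [492.3, -258.5, 13.5]
ee_rot: [-0.158, 3.138, 0.0]
ft_force: [-0.2, 0.2, -0.8]
grip_width: 62.6
finger_force: 55.6
```

Run:
```python
from rig import *
import cv2
s=get_image("side");cv2.imwrite("pics/s2.png",cv2.resize(s["frame"][170:290,190:340],None,fx=4,fy=4,interpolation=cv2.INTER_CUBIC));o=get_obs();print(o["eef_pos"],o["ee_rot"],o["ft_force"])
```

```text
[ 492.40906264 -258.64847278   13.91262803] [-1.58548936e-01  3.13676470e+00 -8.36219286e-04] [ 0.74046814 -0.16935796 -1.27828655]
```

View pics/s2.png

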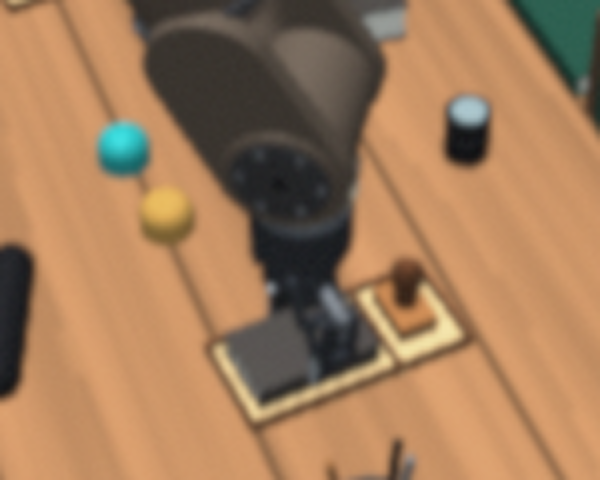

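The stamp stands in the small compartment and the slim book hovers over the big one, lined up. I'll lower it and release.

Emit:
send_rows(
  targets=[0,0,-2,0,0,0,0,0,-4,0,0,0,0,0,-4,0,0,0],
)

```text
time: 10.05
eef_pos: [492.4, -258.8, 9.9]
ee_rot: [-0.159, 3.136, -0.001]
ft_force: [0.7, -0.3, 4.1]
grip_width: 62.4
finger_force: 56.2
```

Emit:
send_rows(
  targets=[0,0,0,0,0,0,0,0,0,0,0,0,0,0,0,0,0,0,0,0,40,0,0,0,0,0,90,0,0,0],
  claw=0.9,
)

```text
time: 10.55
eef_pos: [491.1, -258.0, 98.4]
ee_rot: [0.159, -3.134, -0.005]
ft_force: [0.6, -0.9, 1.2]
grip_width: 76.6
finger_force: 0.0
```

Emit:
send_rows(
  targets=[-51,176,0,0,0,0.05,-51,176,0,0,0,0.05,-51,176,0,0,0,0.05,-51,176,0,0,0,0.05,-51,176,-10,0,0,0.05],
  claw=0.73,
)

```text
time: 11.05
eef_pos: [439.8, -79.6, 89.9]
ee_rot: [-0.243, 3.132, 0.0]
ft_force: [0.4, -0.3, -0.3]
grip_width: 62.3
finger_force: 0.0
```

Emit:
send_rows(
  targets=[0,0,-40,0,0,0,0,0,-75,0,0,0,0,0,-84,0,0,0,0,0,-85,0,0,0,0,0,-85,0,0,0],
)

```text
time: 11.55
eef_pos: [441.4, -83.0, 4.7]
ee_rot: [-0.238, 3.132, -0.0]
ft_force: [-0.0, 0.7, 0.2]
grip_width: 62.4
finger_force: 0.0
```

Emit:
send_rows(
  targets=[0,0,0,0,0,0,0,0,0,0,0,0,0,0,0,0,0,0,0,0,0,0,0,0],
  claw=0.3,
  squeeze=60,
)

```text
time: 11.95
eef_pos: [441.7, -82.9, 5.8]
ee_rot: [-0.238, 3.13, -0.002]
ft_force: [-3.2, -0.7, 12.8]
grip_width: 43.3
finger_force: 59.1
```

Emit:
send_rows(
  targets=[0,0,30,0,0,0,0,0,70,0,0,0,0,0,100,0,0,0,0,0,100,0,0,0],
)

```text
time: 12.35
eef_pos: [442.4, -83.0, 108.1]
ee_rot: [-0.238, 3.126, -0.004]
ft_force: [0.4, -0.0, -3.9]
grip_width: 43.4
finger_force: 63.4
```

Emit:
send_rows(
  targets=[86,234,0,0,0,0,86,234,0,0,0,0,86,234,0,0,0,0,86,234,0,0,0,0,86,234,0,0,0,0],
)

```text
time: 12.85
eef_pos: [527.0, 153.6, 103.7]
ee_rot: [0.238, -3.132, -0.0]
ft_force: [0.8, 0.1, -3.1]
grip_width: 43.0
finger_force: 63.3
```

Emit:
send_rows(
  targets=[53,142,0,0,0,0,53,142,0,0,0,0,53,142,0,0,0,0,53,142,-30,0,0,0,53,142,-60,0,0,0],
)

```text
time: 13.35
eef_pos: [579.8, 295.1, 42.9]
ee_rot: [-0.242, 3.131, 0.001]
ft_force: [0.4, -0.2, -3.4]
grip_width: 43.0
finger_force: 63.3
```

Emit:
send_rows(
  targets=[1,-2,-20,0,0,0,1,-2,-29,0,0,0,1,-2,-31,0,0,0,1,-2,-33,0,0,0,1,-2,-33,0,0,0],
)

```text
time: 13.85
eef_pos: [581.4, 291.6, 11.9]
ee_rot: [-0.238, 3.131, 0.001]
ft_force: [-0.3, -0.0, -2.6]
grip_width: 43.2
finger_force: 63.3
```

Emit:
send_rows(
  targets=[0,0,-2,0,0,0,0,0,-2,0,0,0],
)

```text
time: 14.05
eef_pos: [581.5, 291.6, 10.0]
ee_rot: [-0.238, 3.131, 0.001]
ft_force: [0.2, 0.5, 2.1]
grip_width: 42.9
finger_force: 63.7
```

Emit:
send_rows(
  targets=[0,0,0,0,0,0,0,0,0,0,0,0,0,0,0,0,0,0,0,0,40,0,0,0,0,0,90,0,0,0],
  claw=0.68,
)

```text
time: 14.55
eef_pos: [580.0, 291.0, 98.1]
ee_rot: [0.238, -3.128, 0.002]
ft_force: [0.8, 0.3, 0.8]
grip_width: 58.2
finger_force: 0.0
```

Emit:
send_rows(
  targets=[68,-208,0,0,0,0,68,-208,0,0,0,0,68,-208,0,0,0,0,68,-208,0,0,0,0,68,-208,0,0,0,0],
)

```text
time: 15.05
eef_pos: [650.1, 79.4, 99.2]
ee_rot: [-0.233, 3.132, -0.001]
ft_force: [0.9, 0.1, 0.1]
grip_width: 57.7
finger_force: 0.0
```

Emit:
send_rows(
  targets=[59,-182,0,0,0,0,59,-182,0,0,0,0,59,-182,0,0,0,0,59,-182,0,0,0,0,59,-182,0,0,0,0],
)

```text
time: 15.55
eef_pos: [709.0, -103.3, 98.8]
ee_rot: [-0.231, 3.132, -0.001]
ft_force: [-0.9, 0.7, 0.5]
grip_width: 57.9
finger_force: 0.0
```

Emit:
send_rows(
  targets=[-1,2,0,0,0,0,-1,2,-40,0,0,0,-1,2,-80,0,0,0,-1,2,-91,0,0,0,-1,2,-91,0,0,0],
)

```text
time: 16.05
eef_pos: [706.2, -94.9, 6.8]
ee_rot: [0.24, -3.129, -0.002]
ft_force: [0.1, -0.6, 0.3]
grip_width: 58.1
finger_force: 0.0
```

Emit:
send_rows(
  targets=[0,0,0,0,0,0,0,0,0,0,0,0,0,0,0,0,0,0,0,0,0,0,0,0],
  claw=0.25,
  squeeze=40,
)

```text
time: 16.45
eef_pos: [708.0, -96.4, 10.3]
ee_rot: [-0.238, 3.129, -0.001]
ft_force: [-0.5, 2.9, 8.3]
grip_width: 39.3
finger_force: 40.7
```

Emit:
send_rows(
  targets=[0,0,30,0,0,0,0,0,70,0,0,0,0,0,105,0,0,0,0,0,105,0,0,0],
)

```text
time: 16.85
eef_pos: [709.2, -97.0, 119.5]
ee_rot: [-0.237, 3.124, -0.004]
ft_force: [-0.6, 0.5, -1.2]
grip_width: 38.7
finger_force: 40.5
```

Emit:
send_rows(
  targets=[-110,216,0,0,0,0,-110,216,0,0,0,0,-110,216,0,0,0,0,-110,216,0,0,0,0,-110,216,0,0,0,0],
)

```text
time: 17.35
eef_pos: [595.4, 121.3, 113.2]
ee_rot: [0.239, -3.132, -0.0]
ft_force: [0.2, 0.1, -0.0]
grip_width: 38.6
finger_force: 40.6
```

Emit:
send_rows(
  targets=[-84,164,0,0,0,0,-84,164,0,0,0,0,-84,164,0,0,0,0,-84,164,0,0,0,0,-84,164,-40,0,0,0],
)

```text
time: 17.85
eef_pos: [513.1, 287.9, 76.7]
ee_rot: [-0.244, 3.124, 0.005]
ft_force: [1.6, -0.0, -2.0]
grip_width: 38.8
finger_force: 40.7
```

Emit:
send_rows(
  targets=[0,0,-30,0,0,0,0,0,-50,0,0,0,0,0,-55,0,0,0,0,0,-55,0,0,0],
)

```text
time: 18.25
eef_pos: [512.9, 283.3, 17.8]
ee_rot: [0.238, -3.132, 0.0]
ft_force: [0.2, -0.2, -0.6]
grip_width: 39.1
finger_force: 40.7
```

Emit:
send_rows(
  targets=[1,0,-2,0,0,0,1,0,-4,0,0,0,1,0,-4,0,0,0],
)

```text
time: 18.55
eef_pos: [514.3, 283.5, 14.7]
ee_rot: [-0.238, 3.132, 0.001]
ft_force: [-0.4, 0.4, -1.2]
grip_width: 39.0
finger_force: 40.7
```

Emit:
send_rows(
  targets=[0,0,-2,0,0,0,0,0,-2,0,0,0],
)

```text
time: 18.75
eef_pos: [514.3, 283.6, 14.2]
ee_rot: [-0.238, 3.131, 0.001]
ft_force: [-4.6, -2.8, 19.1]
grip_width: 39.1
finger_force: 42.4
```

Emit:
send_rows(
  targets=[0,0,0,0,0,0,0,0,0,0,0,0,0,0,0,0,0,0,0,0,40,0,0,0,0,0,90,0,0,0],
  claw=0.62,
)

```text
time: 19.25
eef_pos: [513.0, 283.0, 101.1]
ee_rot: [0.238, -3.128, 0.002]
ft_force: [1.3, 0.9, 1.4]
grip_width: 53.1
finger_force: 0.0
```

Emit:
send_rows(
  targets=[91,-92,10,0,0,-0.74,91,-92,10,0,0,-0.74,91,-92,10,0,0,-0.74,91,-92,10,0,0,-0.74,91,-92,10,0,0,-0.74],
  claw=1,
)

```text
time: 19.75
eef_pos: [605.5, 190.4, 111.7]
ee_rot: [-0.923, -3.003, 0.0]
ft_force: [-0.1, -0.1, -0.4]
grip_width: 85.1
finger_force: 0.0
```

Emit:
send_rows(
  targets=[91,-93,0,0,0,-0.74,91,-93,0,0,0,-0.74,91,-93,0,0,0,-0.74,91,-93,0,0,0,-0.74,91,-93,0,0,0,-0.74],
)

```text
time: 20.25
eef_pos: [696.4, 97.3, 111.3]
ee_rot: [-1.946, -2.466, 0.001]
ft_force: [-0.1, 0.9, 0.3]
grip_width: 85.3
finger_force: 0.0
```

Emit:
send_rows(
  targets=[0,0,0,0,0,-0.3,0,0,0,0,0,-0.3,0,0,0,0,0,-0.3],
)

```text
time: 20.55
eef_pos: [695.9, 98.5, 111.8]
ee_rot: [-2.287, -2.154, 0.0]
ft_force: [0.2, -0.5, 0.2]
grip_width: 85.5
finger_force: 0.0
```

Emit:
send_rows(
  targets=[0,0,-40,0,0,0,0,0,-80,0,0,0,0,0,-97,0,0,0,0,0,-97,0,0,0],
)

```text
time: 20.95
eef_pos: [694.8, 98.4, 12.6]
ee_rot: [-2.279, -2.158, 0.005]
ft_force: [-0.0, -0.3, 0.8]
grip_width: 85.7
finger_force: 0.0
```

Emit:
send_rows(
  targets=[0,0,0,0,0,0,0,0,0,0,0,0,0,0,0,0,0,0,0,0,0,0,0,0],
  claw=0.4,
  squeeze=50,
)

```text
time: 21.35
eef_pos: [697.2, 98.6, 17.5]
ee_rot: [2.282, 2.156, 0.004]
ft_force: [0.3, 0.3, 6.9]
grip_width: 55.0
finger_force: 54.1
```

Emit:
send_rows(
  targets=[0,0,30,0,0,0,0,0,70,0,0,0,0,0,100,0,0,0,0,0,100,0,0,0],
)

```text
time: 21.75
eef_pos: [698.0, 98.6, 121.0]
ee_rot: [2.28, 2.153, 0.01]
ft_force: [0.6, 0.2, -1.2]
grip_width: 54.8
finger_force: 53.8
```

Emit:
send_rows(
  targets=[-130,86,0,0,0,0.74,-130,86,0,0,0,0.74,-130,86,0,0,0,0.74,-130,86,0,0,0,0.74,-130,86,0,0,0,0.74],
)

```text
time: 22.25
eef_pos: [564.4, 185.7, 115.5]
ee_rot: [-1.338, -2.842, -0.0]
ft_force: [-0.2, -0.4, -0.9]
grip_width: 55.1
finger_force: 54.0
```

Emit:
send_rows(
  targets=[-134,86,0,0,0,0.74,-134,86,0,0,0,0.74,-134,86,0,0,0,0.74,-134,86,0,0,0,0.74,-134,86,0,0,0,0.74],
)

```text
time: 22.75
eef_pos: [430.1, 271.5, 115.4]
ee_rot: [-0.218, -3.134, -0.0]
ft_force: [-0.6, -0.3, -1.8]
grip_width: 55.1
finger_force: 54.0
```

Emit:
send_rows(
  targets=[0,0,0,0,0,0.3,0,0,0,0,0,0.3,0,0,-30,0,0,0.3,0,0,-30,0,0,0.3],
)

```text
time: 23.15
eef_pos: [430.7, 269.9, 83.1]
ee_rot: [0.238, -3.129, 0.002]
ft_force: [-0.5, 0.4, -1.8]
grip_width: 55.2
finger_force: 53.8
```

Emit:
send_rows(
  targets=[2,0,-30,0,0,0,2,0,-55,0,0,0,2,0,-60,0,0,0,2,0,-62,0,0,0,2,0,-62,0,0,0],
)

```text
time: 23.65
eef_pos: [434.3, 270.6, 24.0]
ee_rot: [-0.238, 3.132, 0.001]
ft_force: [0.1, -0.1, -1.3]
grip_width: 55.2
finger_force: 53.8
```

Run:
```python
from rig import *
import cv2
s=get_image("side");cv2.imwrite("pics/s3.png",cv2.resize(s["frame"][100:200,150:270],None,fx=5,fy=5,interpolation=cv2.INTER_CUBIC));o=get_obs();print(o["eef_pos"],o["ft_force"])
```

```text
[434.43176455 270.68562834  24.21697922] [-0.46366263 -0.40575939 -2.36865113]
```

View pics/s3.png

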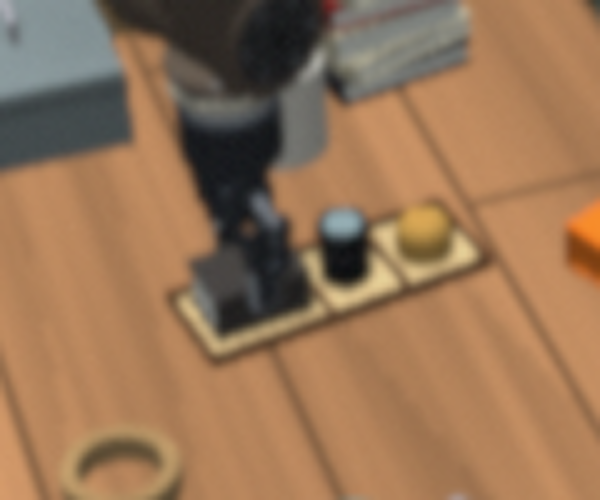

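The loupe and paperweight stand in their compartments and the dictionary is just above the big one. I'll lower it and release.

Emit:
send_rows(
  targets=[-1,0,-2,0,0,0,-1,0,-3,0,0,0,-1,0,-3,0,0,0],
)

```text
time: 24.0
eef_pos: [433.2, 270.6, 21.4]
ee_rot: [-0.238, 3.131, 0.001]
ft_force: [-3.3, -1.2, 12.2]
grip_width: 55.0
finger_force: 55.4
```

Contact. I'll release, lift, and move aside for a final look.

Emit:
send_rows(
  targets=[0,0,0,0,0,0,0,0,0,0,0,0,0,0,0,0,0,0,0,0,40,0,0,0,0,0,90,0,0,0],
  claw=0.82,
)

```text
time: 24.5
eef_pos: [432.1, 270.0, 109.5]
ee_rot: [0.238, -3.128, 0.002]
ft_force: [0.0, 0.2, 0.1]
grip_width: 69.6
finger_force: 0.0
```

Emit:
send_rows(
  targets=[0,0,120,0,0,0,0,0,120,0,0,0,0,0,120,0,0,0,30,-150,120,0,0,0,30,-150,120,0,0,0],
)

```text
time: 25.0
eef_pos: [452.5, 172.1, 230.9]
ee_rot: [-0.243, 3.13, 0.001]
ft_force: [1.3, 0.2, 0.2]
grip_width: 70.1
finger_force: 0.0
```

Emit:
send_rows(
  targets=[30,-150,0,0,0,0,30,-150,0,0,0,0,30,-150,0,0,0,0,30,-150,0,0,0,0],
)

```text
time: 25.4
eef_pos: [483.4, 18.0, 230.0]
ee_rot: [-0.23, 3.133, -0.001]
ft_force: [-0.8, 0.8, 0.3]
grip_width: 70.2
finger_force: 0.0
```

Run:
```python
from rig import *
import cv2,numpy as np
d=get_image("top");s=get_image("side")
r=lambda f,k:cv2.resize(f,None,fx=k,fy=k,interpolation=cv2.INTER_CUBIC)
T=d["frame"];a=r(T[165:265,135:235],3.9);b=r(T[165:265,295:395],3.9)
c=r(s["frame"][130:180,175:275],3.9);e=r(s["frame"][230:280,225:325],3.9)
cv2.imwrite("pics/f.png",np.vstack([np.hstack([a,b]),np.hstack([c,e])]));print(get_obs()["eef_pos"])
```

```text
[482.59492079  21.36955752 229.94943835]
```

View pics/f.png

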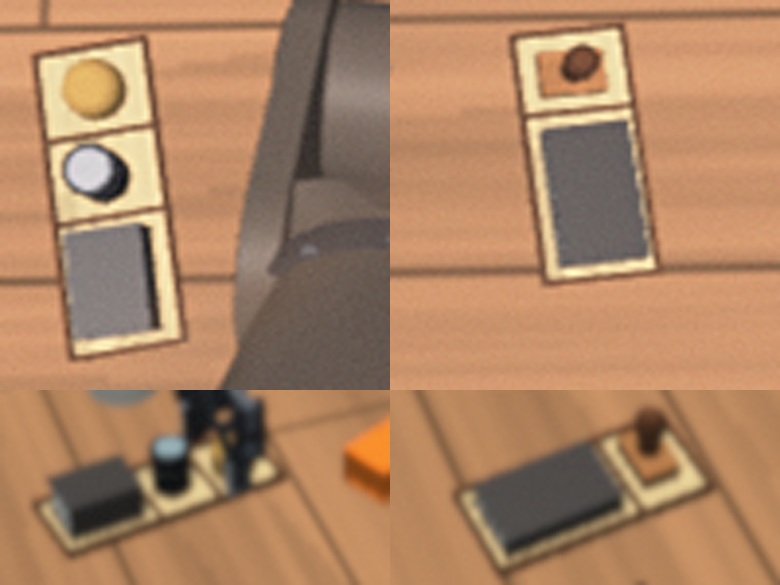

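The final views show all five things flat inside their compartments with floor visible around them, and the gripper is clear. I'm handing it in.

```bash
python3 -c "
from rig import *
print(job_done())"
```

```text
the job is handed in; nothing more can be done
None
```

I placed all five things in their compartments, released them and handed the job in at about 25 s of the 104 s; the hand-in returned no verdict, but the last pictures showed each one flat inside its walls.

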